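# Extend the telescoping bucket brush and hold it ready

## Task

Get the bucket brush ready for scrubbing: take the telescoping brush with the yellow grip out of the cluttered crate, still pushed in, and lower its tube into the slot of the blue holder so that its black collar sits behind the plate. With the red button on the side of the grip squeezed in, pull the grip out past its first stop to the second stop, then lift the brush up out of the holder and finish with it still held in the gripper, fully extended, in the air well clear of everything. Do not push aside the white rice bowl or the glass of drink, and leave the tub and the tin in the crate.

Things in the scene. Friction and masses are not known exactly. Their poses are not given: they have to be found in the camera images.
- brush: Telescoping brush, 0.12 kg, lying in the crate, grip on the robot's side. +x runs along it from bristles to grip, z up. Origin: on its axis (16 mm above the crate floor) at the front face of the black collar, a plate 44 wide (y) x 32 high (z) mm, x = -10 to 0. Bristles 31 mm dia., x = -60 to -14. Aluminium tube 15 mm dia., x = 0 to 102, then a 19 mm ring to 116. 235 mm long, 315 pulled out.
- grip_center (a point): Centre of the flat-sided yellow grip, 50 mm long (x), 28 wide (y), 32 high (z); axes as the brush. On the brush's axis at x = 143 mm when pushed in, on a steel rod that slides out of the tube in +x. A flat wire loop stands 9 mm out of its end.
- grip (a joint): How far the grip is pulled out, m: 0 pushed in, 0.04 first stop, 0.08 second stop (hard end of travel). Locked at each stop until the button is squeezed in at least 3 mm; if the button is let go on the way, the lock catches at the next stop. With the button in it slides with about 3 N friction, does not spring back and passes the first stop freely.
- button (a joint): How far the red release button is pressed, m: 0 out, 0.0045 flush with the grip's side, at most 0.006. A spring pushes back with about 2.5 N at rest and 8 N when flush.
- button_top (a point): Outer face of the red round button, 16 mm diameter, in the middle of the grip's +y side, standing 4.5 mm proud of it. Pinching the grip across its width from above, one pad over the button, presses it flush.
- crate: Grey open crate fixed on the table, 310 x 310 mm outside, 50 mm high, walls and floor 5 mm thick. Origin: centre of its underside.
- holder: Blue slotted holder fixed on the table, base 130 x 120 x 12 mm. Upright plate x = -5 to 5 mm, 100 mm wide (y), with an open-topped slot in the middle: 20 mm wide, bottom at z = 70 mm, flared above 113 mm to 45 mm wide at its top, 130 mm. Origin: centre of underside; -x points roughly at the robot. The brush goes in with its +x (grip) along the holder's -x, collar on the +x side of the plate.
- slot (a point): On the holder, in the slot, mid-plate, at the height of the tube's axis when the tube rests on the slot bottom (z = 77.5 mm in the holder's frame). Axes as the holder.
- rice_bowl: White bowl of rice, 144 mm diameter, 57 mm high, standing loose on the table. Origin: centre of underside.
- drink_glass: Clear glass half full of amber drink, 80 mm diameter, 102 mm high, standing loose on the table. Origin: centre of underside.
- tub: White plastic food tub, 72 mm diameter, 71 mm high, loose in the crate in the far right part, beside the bristles. Origin: centre of underside.
- red_tin: Red tin, 58 mm diameter, 72 mm high, loose in the crate in the far left part, beside the bristles. Origin: centre of underside.

How it is judged:
By the outcome, as a careful person would: the job done as asked, in the order asked, and still so for the second after the job is handed in, while the arm keeps its last pose, push and grip.
It also fails if it takes over 45 s, if anything falls off the work surface, if the arm or the gripper's body presses on something with over 40 N, if the wrist force passes 120 N, or if a joint passes its speed limit or range.

## Robot

A 6-joint arm with a two-finger parallel gripper is mounted at the origin on a cart in front of the work surface, level with it; the furniture and walls round the work are solid. World frame = base frame: x ahead of the robot, y to its left, z up, the work surface at z = 0. Lengths are in m, angles in rad, forces in N, time in s.
With the tool pointing down it reaches from about 0.3 to 0.875 m from the base axis. Payload 6.4 kg.
Tool frame: the origin (TCP) lies at the very end of the fingers, on their centre line; the grasp point (between the pads) lies 19 mm behind it; z points along the fingers, y is the line along which they close (so a half turn about z gives the same grasp; the last joint's range is limited). The gripper opens to 85 mm and grips with 20 to 120 N. Pads are 22 mm wide; open, the fingers measure 114 mm over their backs; the gripper's body (76 mm by 85 mm) begins 54 mm behind the grasp point. The pads swing forward as they close: fully open they stand 13 mm farther back than shut.
Start: joints at [0.95, 0.181, 1.607, -0, 1.354, -0.206], TCP at [0.232, 0.526, 0.231] pointing down, gripper open.
Joint ranges: [-2.99, 2.99], [-0.89, 2.07], [0.3, 2.58], [-1.14, 4.28], [0, 2.63], [-3.12, 3.12]. Speed limits (rad/s): [2.57, 2.57, 3.01, 3.14, 3.14, 3.14].

## Interface

Orientations are given as a unit quaternion [w, x, y, z].
In Python, from bench import ctrl, viewer gives the robot as it stands (ctrl), with the cameras (viewer).
- The arm moves only by the shell command python3 jog.py 'ROWS'. ROWS is a JSON list of rows, 1 to 10 of them, each of 7 numbers: dx, dy, dz in m, then a rotation vector rx, ry, rz in rad, then the opening from 0.0 (shut) to 1.0 (fully open); each row is the pose to reach, as a shift and turn from the pose commanded when the command began, along the tool's axes at that moment; what a row does not reach only later rows make up. A row lasts 1/8 s, in which the tool goes at most 0.0625 m and 0.188 rad, less where a joint would pass 70% of its speed; a pose out of reach is approached as far as the arm can. The fingers move at their own pace and stop on an object; the grip force is fixed at half the most. Time passes only in rows, so rows that do not move let the fingers close. It prints the time, the measured TCP pose, the force, the opening and the grip force at its end.
- ctrl.get_obs(): the state, without advancing time (a new reading comes with each control period).
- viewer.camera(name): name is "side" or "top"; returns the picture (420x560x3 uint8, blue, green, red); there is no depth.
- viewer.camera_params(name): a dict with "fovy" (degrees; the focal length in pixels is half the picture's height over the tangent of half this angle, whatever the lens; pixels are square), "cx", "cy" (the principal point, pixels), "view" (4x4, takes a point from world to camera coordinates). Camera axes: x right, y up, looking along -z (the intrinsics and any distortion apply to the point x, -y, -z); pixel columns grow to the right and rows downward; lengths in m; the calibration is good to about 2 mm. A picture is of the moment at which its call begins. camera_params takes no time and is no camera call.
- ctrl.hand_in(): hands the job in; it is judged then, once.
The state is a dict: "time_s": time; "q": joint angles; "dq": joint speeds; "joint_efforts": joint torques, N m; "eef_pos": TCP position; "eef_rot": TCP orientation; "wrist_force": force on the tool from outside, world axes, zero at the start; "torque": the same for the moment, N m; "opening": opening from 0.0 (shut) to 1.0 (fully open); "grasp_force": force on a finger pad.
Only numpy, scipy, OpenCV 4.12 (cv2) and the standard library are available. Lean on these libraries where they do the work, as an engineer would, in place of code of your own. Each camera call takes 0.05 s, during which the arm holds its last target. There are 200 camera calls.

## Working session

There is one attempt and no reset: what is moved stays moved. The work goes in short steps, Python scripts to look and compute and a shell command to move; the robot and the scene stay as the last step left them, time stands still between calls to the robot, and variables do not carry over. Pictures are saved under pics/ and viewed, at most 10 in all, crops included, and the job is handed in when it is done.

```bash
ls; mkdir -p pics
python3 - <<'E'
from bench import ctrl, viewer
import cv2
for n in("side","top"):
    cv2.imwrite(f"pics/{n}0.png",viewer.camera(n)); p=viewer.camera_params(n); print(n,p)
o=ctrl.get_obs(); print(o)
E
```

```text
bench.py
jog.py
pics
side {'fovy': 57.909373049044675, 'cx': 276.62515953547523, 'cy': 211.17991689489813, 'view': array([[ 0.842307  , -0.53833023,  0.02682307, -0.51637077],
       [ 0.20008321,  0.35849696,  0.91183696, -0.15526461],
       [-0.50048539, -0.76267981,  0.40967535, -1.03236264],
       [ 0.        ,  0.        ,  0.        ,  1.        ]])}
top {'fovy': 42.384526712165155, 'cx': 274.2137060790153, 'cy': 213.29822624191203, 'view': array([[ 0.01251179, -0.99988502, -0.00856701, -0.05303397],
       [ 0.99759633,  0.01189827,  0.06826415, -0.57520982],
       [-0.06815437, -0.00940052,  0.9976305 , -1.44068931],
       [ 0.        ,  0.        ,  0.        ,  1.        ]])}
{'time_s': 0.1, 'q': array([ 9.49711060e-01,  1.81447861e-01,  1.60790566e+00, -9.93349423e-06,
        1.35381777e+00, -2.06299588e-01]), 'dq': array([ 0.00023368, -0.00149983, -0.00295296, -0.00102209, -0.0020014 ,
       -0.00181318]), 'joint_efforts': array([ 4.75763591e-04, -4.45874512e+01, -3.52243781e+01, -4.10528319e-04,
        4.13652422e-03,  1.15843292e-05]), 'eef_pos': array([0.23141099, 0.52583223, 0.23048601]), 'eef_rot': array([-3.12861643e-04,  2.05908196e-01,  9.78570995e-01, -7.24686577e-04]), 'wrist_force': array([-0.1098176 , -1.06097669,  0.03564463]), 'torque': array([-0.02791271,  0.02429605,  0.02188836]), 'grasp_force': 0.0, 'opening': 0.998664779908846}
```

View pics/top0.png

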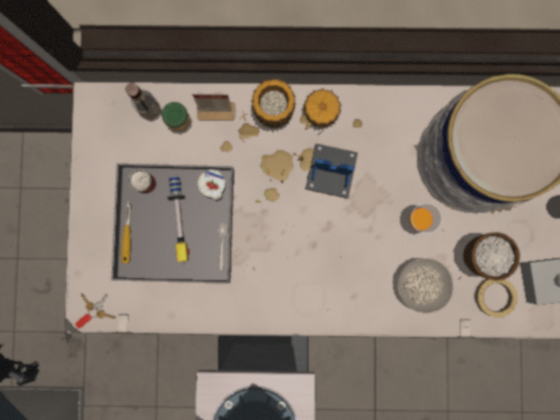

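View pics/side0.png

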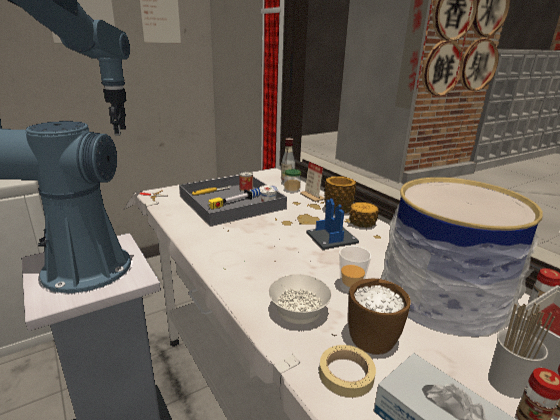

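The top view shows the crate at (117–233, 165–281), the brush from its bristles (176,185) to the yellow grip (181,250), and the holder at (331,171). The bowl is at (423,285) and the glass at (421,219). The gripper is at far left. Next I'll zoom in to measure.

Run:
```python
import cv2,numpy as np
t=cv2.imread("pics/top0.png"); s=cv2.imread("pics/side0.png")
a=cv2.resize(t[155:290,105:240],None,fx=4.4,fy=4.4,interpolation=cv2.INTER_CUBIC)
b=cv2.resize(t[140:205,300:365],(200,200),interpolation=cv2.INTER_CUBIC)
a=a[:590]; c=np.zeros((a.shape[0],200,3),np.uint8); c[:200]=b
cv2.imwrite("pics/c1.png",np.hstack([a,c]))
a=cv2.resize(s[165:255,175:365],None,fx=4.2,fy=4.2,interpolation=cv2.INTER_CUBIC)
cv2.imwrite("pics/c2.png",a);
```

```text
(no output)
```

View pics/c1.png

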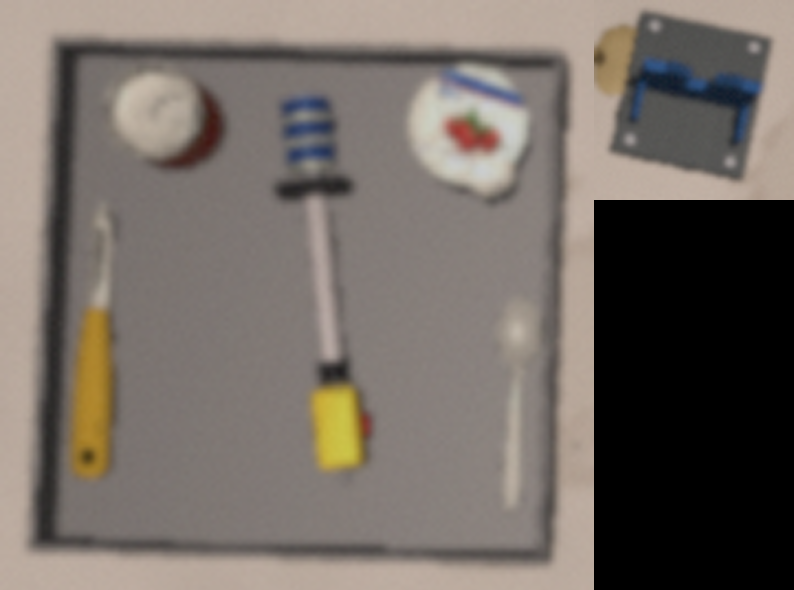

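View pics/c2.png

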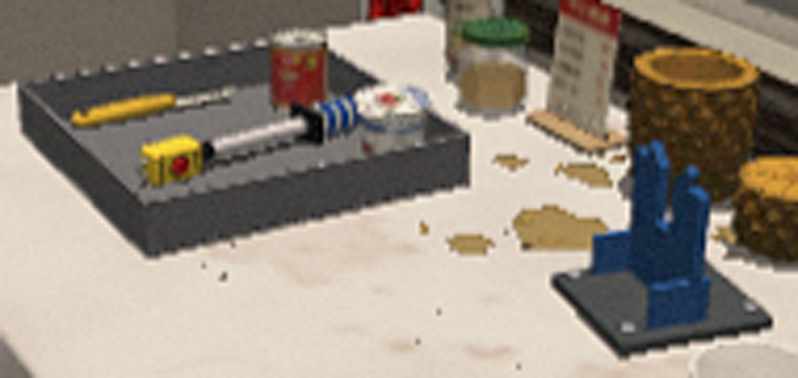

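The crops show the brush running from its bristles (308,130) and collar (314,188) to the grip (337,427), with the button on its right (world −y) side. The tin is at (160,115) and the tub at (470,130). The holder is tilted about 13°.

```bash
cat > h.py <<'E'
import numpy as np,cv2
from bench import ctrl, viewer
def P(n):
    p=viewer.camera_params(n); return 210/np.tan(np.radians(p["fovy"]/2)),p["cx"],p["cy"],p["view"]
def ray(n,uv):
    f,cx,cy,V=P(n); d=np.array([(uv[0]-cx)/f,-(uv[1]-cy)/f,-1]); R=V[:3,:3]
    return -R.T@V[:3,3],R.T@d
def onz(n,uv,z):
    o,d=ray(n,uv); return o+d*(z-o[2])/d[2]
def proj(n,X):
    f,cx,cy,V=P(n); c=V[:3,:3]@np.array(X)+V[:3,3]; return np.array([cx-f*c[0]/c[2],cy+f*c[1]/c[2]])
def tri(a,b):
    (o,d),(p,e)=ray("top",a),ray("side",b); d=d/np.linalg.norm(d);e=e/np.linalg.norm(e)
    s=np.linalg.lstsq(np.c_[d,-e],p-o,rcond=None)[0]; x,y=o+d*s[0],p+e*s[1]; return (x+y)/2,np.linalg.norm(x-y)
def mask(im,lo,hi,box):
    x0,y0,x1,y1=box; m=np.zeros(im.shape[:2],np.uint8)
    m[y0:y1,x0:x1]=cv2.inRange(cv2.cvtColor(im,cv2.COLOR_BGR2HSV),np.array(lo),np.array(hi))[y0:y1,x0:x1]
    c,_=cv2.findContours(m,0,cv2.CHAIN_APPROX_NONE)
    return m,max(c,key=cv2.contourArea)
def cen(c): m=cv2.moments(c); return m["m10"]/m["m00"],m["m01"]/m["m00"]
E
python3 - <<'E'
from h import *
np.set_printoptions(precision=4,suppress=True)
t=cv2.imread("pics/top0.png");s=cv2.imread("pics/side0.png")
print("cams",ray("top",(0,0))[0],ray("side",(0,0))[0])
Y=([22,120,120],[34,255,255])
_,a=mask(t,*Y,(150,225,215,275));_,b=mask(s,*Y,(204,190,230,215))
r=cv2.minAreaRect(a);print("grip",r,cv2.minAreaRect(b),onz("top",r[0],.037),tri(cen(a),cen(b)))
# collar: dark in crate
g=cv2.cvtColor(t,cv2.COLOR_BGR2GRAY)
print("collar rows",*[f"{v}:{g[v,162:192]}" for v in range(193,202)],sep="\n")
_,a=mask(t,[95,90,60],[125,255,255],(165,170,190,196));
m,_=mask(t,[95,90,60],[125,255,255],(165,170,190,196)); q=np.argwhere(m)[:,::-1].mean(0);print("bristle",q,onz("top",q,.03))
# crate: rim corners
c4=[(117.5,164.5),(233.5,168),(230.5,281.5),(113,279.5)]
m=((g<140)*255).astype(np.uint8);m[:158]=0;m[290:]=0;m[:,:105]=0;m[:,240:]=0
c=max(cv2.findContours(m,0,1)[0],key=cv2.contourArea);r=cv2.minAreaRect(c);print("crate",r,[onz("top",p,.05) for p in cv2.boxPoints(r)],onz("top",r[0],.05))
# holder base
m=((g<110)*255).astype(np.uint8);m[:138]=0;m[205:]=0;m[:,:300]=0;m[:,365:]=0
c=max(cv2.findContours(m,0,1)[0],key=cv2.contourArea);r=cv2.minAreaRect(c);print("holder",r);B=[onz("top",p,.012) for p in cv2.boxPoints(r)];print(np.array(B),np.mean(B,0),[np.linalg.norm(B[i]-B[i-1]) for i in range(4)])
m,c=mask(t,[95,90,30],[125,255,255],(300,140,365,205));ys=np.argwhere(m);print("blue");
for v in range(155,185):print(v,''.join('#' if x else '.' for x in m[v,305:362]))
m,c=mask(s,[100,90,30],[125,255,255],(300,190,365,250))
for v in range(195,248):print(v,''.join('#' if x else '.' for x in m[v,305:352]))
E
```

```text
cams [ 0.4763 -0.0597  1.4761] [-0.0507 -1.0097  0.5784]
grip ((181.09828186035156, 251.6387176513672), (18.474946975708008, 10.339889526367188), 81.25383758544922) ((215.61767578125, 202.4706268310547), (9.45888900756836, 14.067066192626953), 75.96376037597656) [0.4697 0.1997 0.037 ] (array([0.4685, 0.2013, 0.0296]), np.float64(0.0016564838039565765))
collar rows
193:[120 119 120 120 121 120 118 115 106  99 102 108 120 129 127 114 100  98
  99 105 111 117 120 123 123 123 124 125 123 126]
194:[119 119 119 121 120 119 118 112 105 100  97  98 105 111 110  96  86  88
  90  92  97 104 113 118 122 123 123 123 123 124]
195:[121 119 119 118 117 112 106 102  95  91  88  85  85  86  84  74  64  66
  68  65  68  80  96 113 121 121 124 125 125 125]
196:[119 118 119 118 113 102  87  77  71  67  66  61  58  56  56  51  47  48
  48  44  45  55  72  99 117 123 126 125 123 125]
197:[120 121 120 117 109  88  68  53  46  43  40  43  45  46  50  50  46  39
  43  38  39  45  68  95 114 123 123 124 126 123]
198:[119 119 118 119 109  88  61  43  39  38  41  45  54  66  74  72  62  52
  48  52  57  60  80 
[... 5020 characters left out ...]
..##############........
235 .........................##############........
236 ........................###############........
237 ........................###############........
238 ........................##############.........
239 ........................##############.........
240 ........................##############.........
241 ........................#############..........
242 ........................#######................
243 ........................#......................
244 ...............................................
245 ...............................................
246 ...............................................
247 ...............................................
```

```bash
cat >> h.py <<'E'
def plan(pos,ax_deg,label=""):
    """tool-frame shift and rz to put TCP at pos, pointing down, tool y perpendicular to ax_deg"""
    from scipy.spatial.transform import Rotation as R
    o=ctrl.get_obs(); w,x,y,z=o["eef_rot"]; r=R.from_quat([x,y,z,w])
    a=np.radians(ax_deg+90); yv=np.array([np.cos(a),np.sin(a),0]); zv=np.array([0,0,-1.]); best=None
    for s in(1,-1):
        T=R.from_matrix(np.c_[np.cross(s*yv,zv),s*yv,zv]); v=(r.inv()*T).as_rotvec()
        if best is None or np.linalg.norm(v)<np.linalg.norm(best): best=v
    d=r.inv().apply(np.array(pos)-o["eef_pos"])
    print(label,"shift",d.round(4),"rot",best.round(4),"dist",np.linalg.norm(d).round(3),"up in tool",r.inv().apply([0,0,1]).round(3))
E
python3 - <<'E'
from h import *
np.set_printoptions(precision=4,suppress=True)
g=onz("top",(181.1,251.6),.037)
for p in((176,197.2),):
    c=onz("top",p,.036);d=c-g;print(c,np.degrees(np.arctan2(d[1],d[0])),np.linalg.norm(d))
t=cv2.imread("pics/top0.png")
gr=cv2.cvtColor(t,cv2.COLOR_BGR2GRAY)
# tube centreline (bright)
q=[]
for v in range(202,234,2):
    w=np.clip(gr[v,170:192].astype(float)-130,0,None); q.append((np.sum(w*np.arange(170,192))/w.sum(),v))
X=np.array([onz("top",p,.0285)[:2] for p in q]);f=np.polyfit(X[:,0],X[:,1],1)
print("tube yaw",np.degrees(np.arctan(f[0])),"y at grip",np.polyval(f,.469))
plan([.469,.2,.12],7.5)
for c in ((423.5,285),(421,219)):print(onz("top",c,.05))
print(ctrl.get_obs()["q"])
E
```

```text
[0.6147 0.2171 0.036 ] 6.83132866144326 0.14597428234232454
tube yaw 7.004182415934374 y at grip 0.20128978118056057
 shift [-0.3488 -0.2023  0.1107] rot [-0.0014 -0.0007 -0.5457] dist 0.418 up in tool [ 0.    -0.002 -1.   ]
[ 0.3909 -0.4382  0.05  ]
[ 0.5633 -0.4327  0.05  ]
[ 0.9497  0.1814  1.6079 -0.      1.3538 -0.2063]
```

```bash
python3 jog.py '[[-0.349,-0.202,0.10,0,0,-0.537,1],[-0.349,-0.202,0.10,0,0,-0.537,1],[-0.349,-0.202,0.10,0,0,-0.537,1],[-0.349,-0.202,0.10,0,0,-0.537,1],[-0.349,-0.202,0.10,0,0,-0.537,1],[-0.349,-0.202,0.10,0,0,-0.537,1],[-0.349,-0.202,0.10,0,0,-0.537,1],[-0.349,-0.202,0.10,0,0,-0.537,1],[-0.349,-0.202,0.10,0,0,-0.537,1],[-0.349,-0.202,0.10,0,0,-0.537,1]]'
python3 - <<'E'
from h import *
plan([.469,.2005,.009],7.0); print(ctrl.get_obs()["q"])
E
```

```text
time_s: 1.35
eef_pos: [0.4691, 0.2019, 0.1315]
eef_rot: [0.0, -0.062, 0.998, 0.0]
wrist_force: [-0.1, -0.2, -0.6]
opening: 0.999
grasp_force: 0.0
 shift [ 0.0002 -0.0014  0.1225] rot [0.0002 0.     0.0017] dist 0.122 up in tool [-0.  0. -1.]
[ 1.73456705e-01  1.54460535e-01  1.85517416e+00  2.36952568e-04
  1.13190598e+00 -1.52135319e+00]
```

```bash
python3 jog.py '[[0,-0.001,0.05,0,0,0,1],[0,-0.001,0.09,0,0,0,1],[0,-0.001,0.122,0,0,0,1],[0,-0.001,0.122,0,0,0,1],[0,-0.001,0.122,0,0,0,0],[0,-0.001,0.122,0,0,0,0],[0,-0.001,0.122,0,0,0,0],[0,-0.001,0.122,0,0,0,0],[0,-0.001,0.122,0,0,0,0],[0,-0.001,0.122,0,0,0,0]]'
```

```text
time_s: 2.6
eef_pos: [0.4711, 0.2004, 0.0109]
eef_rot: [0.001, -0.061, 0.998, 0.0]
wrist_force: [-1.4, 1.5, 7.6]
opening: 0.316
grasp_force: 60.2
```

```bash
python3 jog.py '[[0,0,-0.02,0,0,0,0],[0,0,-0.05,0,0,0,0],[0,0,-0.09,0,0,0,0],[0,0,-0.13,0,0,0,0],[0,0,-0.17,0,0,0,0],[0,0,-0.19,0,0,0,0],[0,0,-0.20,0,0,0,0],[0,0,-0.20,0,0,0,0]]'
python3 - <<'E'
from h import *
t=viewer.camera("top");s=viewer.camera("side")
a=cv2.resize(t[150:290,100:240],(560,560),interpolation=2);b=cv2.resize(s[110:230,170:230+60],None,fx=2,fy=2)
c=np.zeros((560,b.shape[1],3),np.uint8);c[:b.shape[0]]=b
cv2.imwrite("pics/l1.png",np.hstack([a,c]));cv2.imwrite("pics/t1.png",t);cv2.imwrite("pics/s1.png",s)
E
```

```text
time_s: 3.6
eef_pos: [0.4699, 0.1997, 0.2095]
eef_rot: [0.0, -0.061, 0.998, 0.0]
wrist_force: [0.9, 0.2, -2.3]
opening: 0.315
grasp_force: 59.3
```

View pics/l1.png

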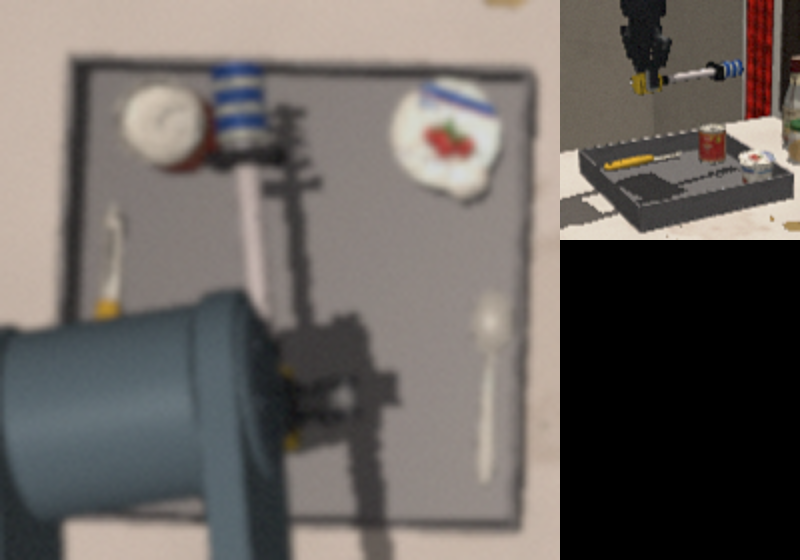

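The brush is held roughly level; the tin and tub haven't moved. Next I'll measure its pose in hand.

Run:
```python
from h import *
np.set_printoptions(precision=4,suppress=True)
t=cv2.imread("pics/t1.png");s=cv2.imread("pics/s1.png")
B=([98,90,60],[125,255,255])
mt,_=mask(t,*B,(150,163,168,190));ms,_=mask(s,*B,(225,138,246,152))
for m,y,x in((mt,163,148),(ms,138,222)):
    for r in m[y:y+28,x:x+28]:print(''.join('#' if k else '.' for k in r))
a=np.argwhere(mt)[:,::-1].mean(0);b=np.argwhere(ms)[:,::-1].mean(0)
X,e=tri(a,b);print(a,b,X,e)
g=np.array([.4699,.1997,.2095+.019-.005]);d=X-g
print(d,np.linalg.norm(d),"yaw",np.degrees(np.arctan2(d[1],d[0])),"pitch",np.degrees(np.arctan2(d[2],np.hypot(*d[:2]))))
gs=cv2.cvtColor(t,6)
print(gs[184:196,150:178])
```

```text
Traceback (most recent call last):
  File "h.py", line 19, in mask
    return m,max(c,key=cv2.contourArea)
             ~~~^^^^^^^^^^^^^^^^^^^^^^^
ValueError: max() iterable argument is empty
```

Run:
```python
from h import *
np.set_printoptions(precision=4,suppress=True)
t=cv2.imread("pics/t1.png");s=cv2.imread("pics/s1.png")
B=([98,90,60],[125,255,255])
mt,_=mask(t,*B,(150,163,168,190));ms,_=mask(s,*B,(250,134,266,154))
for m,y,x in((mt,163,148),(ms,134,246)):
    for r in m[y:y+24,x:x+24]:print(''.join('#' if k else '.' for k in r))
a=np.argwhere(mt)[:,::-1].mean(0);b=np.argwhere(ms)[:,::-1].mean(0)
X,e=tri(a,b);print(a,b,X,e)
_,c=mask(s,[22,120,120],[34,255,255],(195,140,222,160));print(cen(c),cv2.boundingRect(c),proj("side",[.4699,.1997,.2235]))
g=np.array([.4699,.1997,.2235]);d=X-g
print(d,np.linalg.norm(d),"yaw",np.degrees(np.arctan2(d[1],d[0])),"pitch",np.degrees(np.arctan2(d[2],np.hypot(*d[:2]))))
print(proj("top",g+.148*d/np.linalg.norm(d)),proj("side",g+.148*d/np.linalg.norm(d)))
print(cv2.cvtColor(s,6)[138:154,238:256])
```

```text
........................
........................
........................
.........######.........
.....############.......
.....############.......
........................
........................
........................
............####........
.......##########.......
......###########.......
.......##...............
........................
........................
........................
........##########......
......############......
......######..###.......
........................
........................
........................
........................
........................
........................
........................
........................
........................
........................
........................
............##..........
......##.##..##.........
......###.##.##.........
.......##.##..#.........
.......##.###.#.........
.......##.##..#.........
.......##.##.##.........
.......##.##............
........................
........................
........................
........................
........................
........................

[... 897 characters left out ...]
  6  11 158  71  44 138]
 [141 143 185 232 220 215 207 201 200 121  37   8  21   8 141  67  39 103]
 [200 195 189 180 168 162 155 151 144  77  25  16  21  11 126  59  37  98]
 [150 142 134 125 114 108  99  94  88  44   5  22  20  10 114  46  49  91]
 [ 95  84  92  96  99  98  68  37  37  16   5  24  18   2  77  63  81  78]
 [ 75  57  86  92  88  91  94  51  52  20   2   6  12  11  45  92  94  87]
 [ 92  92  91  92  89  95  90  92  91  54  50  56  57  51  91  92  92  89]
 [ 88  90  91  93  88  94  88  93  90  98  90  95  91  90  95  90  88  88]
 [ 93  93  91  86  89  88  92  93  93  90  88  92  95  85  91  89  89  90]
 [ 90  92  92  92  92  89  89  91  91  88  89  90  90  93  90  88  92  90]]
```

Run:
```python
from h import *
plan([.564,-.1706,.21],-12.0)
```

```text
shift [-0.0491 -0.379  -0.0019] rot [-0.0005 -0.0019  0.3315] dist 0.382 up in tool [ 0.002 -0.    -1.   ]
```

```bash
python3 jog.py '[[-0.005,-0.04,0,0,0,0.03,0],[-0.012,-0.09,0,0,0,0.08,0],[-0.02,-0.14,0,0,0,0.12,0],[-0.027,-0.19,0,0,0,0.17,0],[-0.034,-0.24,0,0,0,0.21,0],[-0.04,-0.29,0,0,0,0.25,0],[-0.045,-0.335,0,0,0,0.29,0],[-0.049,-0.365,0,0,0,0.32,0],[-0.049,-0.379,0,0,0,0.3315,0],[-0.049,-0.379,0,0,0,0.3315,0]]'
python3 - <<'E'
from h import *
t=viewer.camera("top");s=viewer.camera("side")
a=cv2.resize(t[135:225,285:385],(600,540),interpolation=2);b=cv2.resize(s[130:250,270:370],(200,240),interpolation=2)
c=np.zeros((540,200,3),np.uint8);c[:240]=b
cv2.imwrite("pics/l2.png",np.hstack([a,c]));cv2.imwrite("pics/t2.png",t);cv2.imwrite("pics/s2.png",s)
E
```

```text
time_s: 4.95
eef_pos: [0.5641, -0.1705, 0.2082]
eef_rot: [-0.001, 0.105, 0.994, 0.0]
wrist_force: [0.2, 0.2, -0.8]
opening: 0.314
grasp_force: 59.4
```

View pics/l2.png

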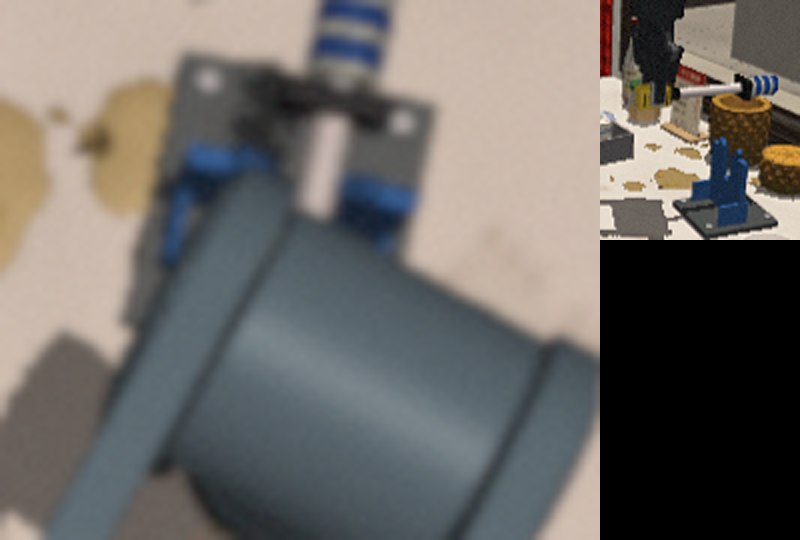

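Run:
```python
from h import *
np.set_printoptions(precision=4,suppress=True)
t=cv2.imread("pics/t2.png");s=cv2.imread("pics/s2.png")
B=([98,90,60],[125,255,255])
mt,_=mask(t,*B,(335,125,352,147));ms,_=mask(s,*B,(346,164,362,182))
a=np.argwhere(mt)[:,::-1].mean(0);b=np.argwhere(ms)[:,::-1].mean(0)
X,e=tri(a,b);print(a,b,X,e)
o=np.array([.695,-.1985]);u=np.array([np.cos(np.radians(-12)),np.sin(np.radians(-12))]);w=np.array([-u[1],u[0]])
H=lambda p:(np.dot(p[:2]-o,u),np.dot(p[:2]-o,w))
print("bristle holder frame",H(X))
g=cv2.cvtColor(t,6).astype(float)
for v in(158,160,162,164,166,168):
    r=np.clip(g[v,330:346]-125,0,None);p=onz("top",((r*np.arange(330,346)).sum()/r.sum(),v),.225);print(v,p,H(p))
print(g[145:160,338:350].astype(int))
h=np.array([[onz("top",q,.13)] for q in((327.5,0),)])
m,_=mask(t,[98,90,30],[125,255,255],(300,150,365,185))
for v in range(156,180):print(v,''.join('#' if k else '.' for k in m[v,305:362]))
# expected slot edges at top of plate
for x,y,z in((-5,22.5,.13),(-5,-22.5,.13),(5,22.5,.13),(5,-22.5,.13),(5,50,.13),(5,-50,.13),(-5,50,.13),(-5,-50,.13)):
    q=o+u*x/1000+w*y/1000;print(x,y,proj("top",[*q,z]),proj("side",[*q,z]))
```

```text
[343.5522 137.4776] [352.5303 171.8333] [ 0.7438 -0.2095  0.2204] 0.0041088668875550495
bristle holder frame (np.float64(0.04998313000707027), np.float64(-0.0006544217097668622))
158 [ 0.6927 -0.1984  0.225 ] (np.float64(-0.002289844373456003), np.float64(-0.00039955148955696473))
160 [ 0.688  -0.1974  0.225 ] (np.float64(-0.007116628867056492), np.float64(-0.00035862689878754435))
162 [ 0.6833 -0.1964  0.225 ] (np.float64(-0.011921833878298236), np.float64(-0.00040335136046250683))
164 [ 0.6785 -0.1953  0.225 ] (np.float64(-0.01676900357700017), np.float64(-0.00025030051498042496))
166 [ 0.6738 -0.1944  0.225 ] (np.float64(-0.021549348320273727), np.float64(-0.0003846771815656043))
168 [ 0.6691 -0.1935  0.225 ] (np.float64(-0.02633104591020562), np.float64(-0.0005023924352566084))
[[104 114 116 120 122 123 117 100  83  82 114 156]
 [101 107 120 131 139 142 138 125 107 104 130 165]
 [ 83  96 112 125 131 130 125 118 115 123 146 174]
 [ 70  83 104 121 125 116 101  96 106 123 151 176]
 [ 53  64  85 103 108  99  83  78  90 112 140 164]
 [ 47  50  60  70  76  71  62  63  73  91 113 134]
 
[... 1620 characters left out ...]
####............
175 .......####...............................###............
176 .......####................................##............
177 .......###...............................................
178 .......###...............................................
179 .........................................................
-5 22.5 [326.1039 163.5172] [329.6896 198.6479]
-5 -22.5 [343.6816 167.4169] [336.6455 204.0347]
5 22.5 [326.9576 159.657 ] [332.5119 198.2982]
5 -22.5 [344.5275 163.5519] [339.5412 203.658 ]
5 50 [316.2338 157.2798] [328.4332 195.1882]
5 -50 [355.2781 165.935 ] [344.0702 207.1114]
-5 50 [315.3754 161.137 ] [325.6541 195.5228]
-5 -50 [354.4369 169.803 ] [341.128 207.506]
```

```bash
python3 jog.py '[[0,0,0.025,0,0,0,0],[0,0,0.055,0,0,0,0],[0,0,0.08,0,0,0,0],[0,0,0.10,0,0,0,0],[0,0,0.115,0,0,0,0],[0,0,0.128,0,0,0,0],[0,0,0.136,0,0,0,0],[0,0,0.139,0,0,0,0],[0,0,0.140,0,0,0,0],[0,0,0.140,0,0,0,0]]'
python3 - <<'E'
from h import *
t=viewer.camera("top");s=viewer.camera("side")
a=cv2.resize(t[135:205,300:370],(420,420),interpolation=2);b=cv2.resize(s[185:255,290:360],(350,350),interpolation=2)
c=np.zeros((420,350,3),np.uint8);c[:350]=b
cv2.imwrite("pics/l3.png",np.hstack([a,c]));cv2.imwrite("pics/t3.png",t);cv2.imwrite("pics/s3.png",s)
E
```

```text
time_s: 6.3
eef_pos: [0.565, -0.1707, 0.0697]
eef_rot: [0.0, 0.104, 0.995, -0.0]
wrist_force: [-0.0, -0.2, -1.2]
opening: 0.318
grasp_force: 59.4
```

View pics/l3.png

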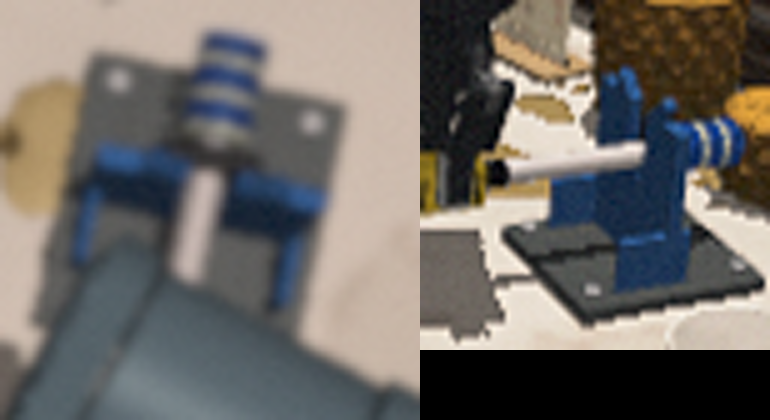

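The tube is in the slot, with the collar behind the plate (tube at (200,220), collar at (215,150) in the crop). I'll settle it gently.

```bash
python3 jog.py '[[0,0,0.001,0,0,0,0],[0,0,0.002,0,0,0,0],[0,0,0.003,0,0,0,0],[0,0,0.003,0,0,0,0]]'
```

```text
time_s: 6.9
eef_pos: [0.5648, -0.1706, 0.0666]
eef_rot: [0.0, 0.104, 0.995, -0.0]
wrist_force: [-2.6, 1.1, 2.7]
opening: 0.317
grasp_force: 60.0
```

```bash
python3 jog.py '[[0.006,0,0,0,0,0,0],[0.016,0,0,0,0,0,0],[0.026,0,0,0,0,0,0],[0.036,0,0,0,0,0,0],[0.046,0,0,0,0,0,0],[0.056,0,0,0,0,0,0],[0.066,0,0,0,0,0,0],[0.074,0,0,0,0,0,0],[0.08,0,0,0,0,0,0],[0.08,0,0,0,0,0,0]]'
```

```text
time_s: 8.15
eef_pos: [0.4853, -0.1534, 0.066]
eef_rot: [-0.001, 0.105, 0.995, 0.0]
wrist_force: [-1.4, -1.1, 2.9]
opening: 0.315
grasp_force: 59.9
```

```bash
python3 jog.py '[[0.002,0,0,0,0,0,0],[0.003,0,0,0,0,0,0],[0.004,0,0,0,0,0,0],[0.004,0,0,0,0,0,0]]'; python3 jog.py '[[0.001,0,0,0,0,0,0],[0.002,0,0,0,0,0,0],[0.002,0,0,0,0,0,0]]';python3 - <<'E'
from h import *
cv2.imwrite("pics/t4.png",viewer.camera("top"));cv2.imwrite("pics/s4.png",viewer.camera("side"))
E
```

```text
time_s: 8.65
eef_pos: [0.4843, -0.1537, 0.0669]
eef_rot: [0.002, 0.104, 0.995, -0.001]
wrist_force: [8.1, -3.1, -1.0]
opening: 0.316
grasp_force: 59.5
time_s: 9.02
eef_pos: [0.4842, -0.154, 0.0676]
eef_rot: [0.004, 0.104, 0.995, -0.001]
wrist_force: [14.8, -4.2, -3.2]
opening: 0.315
grasp_force: 59.1
```

```bash
python3 jog.py '[[-0.004,0,0,0,0,0,0],[-0.004,0,-0.01,0,0,0,0],[-0.004,0,-0.025,0,0,0,0],[-0.004,0,-0.045,0,0,0,0],[-0.004,0,-0.065,0,0,0,0],[-0.004,0,-0.09,0,0,0,0],[-0.004,0,-0.12,0,0,0,0],[-0.004,0,-0.15,0,0,0,0],[-0.004,0,-0.18,0,0,0,0],[-0.004,0,-0.20,0,0,0,0]]'; python3 jog.py '[[0,0,-0.015,0,0,0,0],[0,0,-0.025,0,0,0,0],[0,0,-0.03,0,0,0,0],[0,0,-0.03,0,0,0,0]]'
python3 - <<'E'
from h import *
t=viewer.camera("top");s=viewer.camera("side")
a=cv2.resize(t[90:260,270:450],(540,510),interpolation=2);b=cv2.resize(s[110:280,240:370],(260,340),interpolation=2)
c=np.zeros((510,260,3),np.uint8);c[:340]=b
cv2.imwrite("pics/l5.png",np.hstack([a,c]));cv2.imwrite("pics/t5.png",t);cv2.imwrite("pics/s5.png",s)
E
```

```text
time_s: 10.38
eef_pos: [0.4835, -0.1527, 0.2664]
eef_rot: [-0.002, 0.104, 0.995, 0.001]
wrist_force: [-0.6, -0.9, -1.8]
opening: 0.309
grasp_force: 67.4
time_s: 10.88
eef_pos: [0.4843, -0.1534, 0.296]
eef_rot: [-0.0, 0.104, 0.995, 0.0]
wrist_force: [-0.0, 0.6, -1.4]
opening: 0.304
grasp_force: 67.4
```

View pics/l5.png

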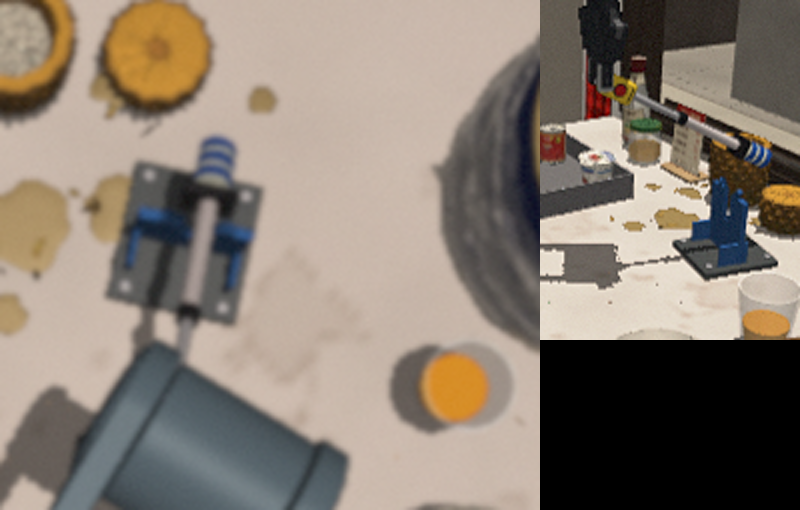

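The brush is out of the holder and extended, with the steel rod showing at (185,340), but it has drooped nose-down in the grip. I'll check whether it's still slipping and how much clearance it has.

```bash
cat > m.py <<'E'
from h import *
def meas():
    np.set_printoptions(precision=4,suppress=True)
    t=viewer.camera("top");s=viewer.camera("side");B=([98,90,60],[125,255,255])
    mt,_=mask(t,*B,(330,120,352,151));ms,_=mask(s,*B,(338,170,360,200))
    a=np.argwhere(mt)[:,::-1].mean(0);b=np.argwhere(ms)[:,::-1].mean(0);X,e=tri(a,b)
    _,c=mask(s,[22,120,120],[34,255,255],(262,140,300,170));o=ctrl.get_obs()
    g=cen(c);
    print(a,b,"bristle",X,e,"grip px",g,"open",o["opening"],o["grasp_force"],"tcp",o["eef_pos"]);return s
E
python3 -c "from m import *;meas()"; python3 jog.py '[[0,0,0,0,0,0,0],[0,0,0,0,0,0,0],[0,0,0,0,0,0,0],[0,0,0,0,0,0,0],[0,0,0,0,0,0,0],[0,0,0,0,0,0,0]]'
python3 - <<'E'
from m import *
s=meas();cv2.imwrite("pics/g.png",cv2.resize(s[110:210,250:370],(720,600),interpolation=2))
E
```

```text
[341.7812 142.5312] [349.2381 187.4127] bristle [ 0.74   -0.2097  0.1709] 0.0001680166407700379 grip px (281.81862745098033, 153.52941176470588) open 0.30921630403183253 67.43343114852905 tcp [ 0.4841 -0.1532  0.2956]
time_s: 11.82
eef_pos: [0.4845, -0.1534, 0.2963]
eef_rot: [0.0, 0.104, 0.995, 0.0]
wrist_force: [-0.0, -0.1, -0.9]
opening: 0.307
grasp_force: 67.4
[341.9643 141.8214] [349.5075 186.9104] bristle [ 0.7413 -0.2098  0.1724] 0.0007415163581117088 grip px (282.28502415458934, 152.8695652173913) open 0.3041414588612937 67.43683218955994 tcp [ 0.4845 -0.1534  0.2963]
```

View pics/g.png

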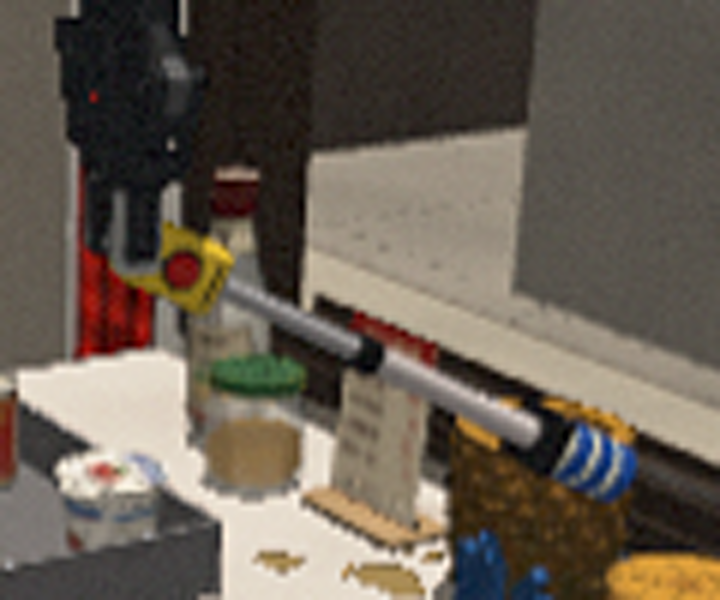

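The brush is steady, though held only by the rear of the grip. The rod shows about 80–90 mm, so it's at the second stop, and the button is out, so it's locked there. I'll raise it gently for more clearance.

```bash
python3 jog.py '[[0,0,-0.004,0,0,0,0],[0,0,-0.012,0,0,0,0],[0,0,-0.022,0,0,0,0],[0,0,-0.034,0,0,0,0],[0,0,-0.046,0,0,0,0],[0,0,-0.058,0,0,0,0],[0,0,-0.068,0,0,0,0],[0,0,-0.075,0,0,0,0],[0,0,-0.079,0,0,0,0],[0,0,-0.08,0,0,0,0]]'; python3 jog.py '[[0,0,0,0,0,0,0],[0,0,0,0,0,0,0]]'
python3 - <<'E'
from h import *
s=viewer.camera("side");t=viewer.camera("top")
out=[]
B=([98,90,60],[125,255,255])
mt,_=mask(t,*B,(330,112,356,151));ms,_=mask(s,*B,(338,135,372,184))
a=np.argwhere(mt)[:,::-1].mean(0);b=np.argwhere(ms)[:,::-1].mean(0);print(a,b,tri(a,b))
cv2.imwrite("pics/f.png",np.hstack([cv2.resize(s[80:220,250:390],(400,400),interpolation=2),cv2.resize(t[100:240,260:400],(400,400),interpolation=2)]))
E
```

```text
time_s: 13.18
eef_pos: [0.4844, -0.1534, 0.3763]
eef_rot: [-0.0, 0.104, 0.995, 0.0]
wrist_force: [0.3, 0.2, -1.5]
opening: 0.308
grasp_force: 67.4
time_s: 13.42
eef_pos: [0.4843, -0.1533, 0.3759]
eef_rot: [-0.0, 0.104, 0.995, 0.0]
wrist_force: [-0.6, -0.3, -1.4]
opening: 0.311
grasp_force: 67.4
[346.22222222 135.33333333] [352.10769231 162.10769231] (array([ 0.74011076, -0.21022331,  0.25212019]), np.float64(0.0008280725390788318))
```

View pics/f.png

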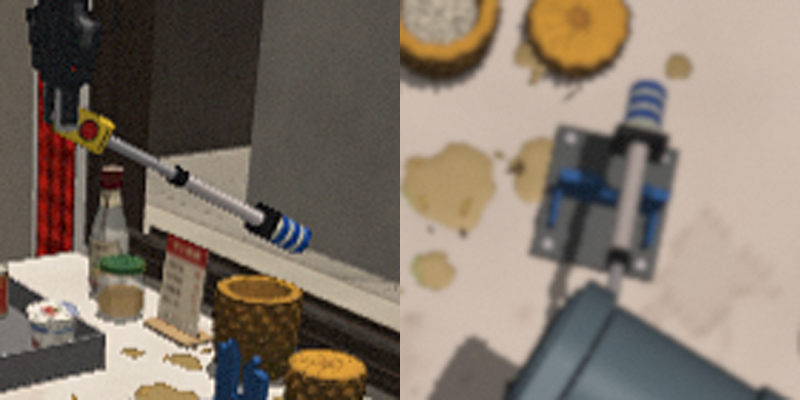

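The brush rose with the tool without slipping: bristles at (290,235), grip at (90,130), rod fully out, and about 10 cm clear of the holder. Handing in.

```bash
python3 -c "from bench import ctrl, viewer;print(ctrl.hand_in())"
```

```text
the job is handed in; nothing more can be done
None
```

I handed the job in at about 13.5 s: the brush was out of the holder, extended to its second stop and held still about 10 cm above the holder. It is tilted nose-down and gripped only by the rear of the grip, after slipping in the fingers during the pull or lift; I saw no disturbance of the tub, tin, bowl or glass, though I didn't re-measure them.

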